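# Unlock the medicine box and hold the spring lock open

## Robot

A 6-joint arm with a two-finger parallel gripper is mounted at the origin on the work surface. World frame = base frame: x ahead of the robot, y to its left, z up, the work surface at z = 0. Lengths are in m, angles in rad, forces in N, time in s.
With the tool pointing down it reaches from about 0.35 to 0.875 m from the base axis. Payload 4.2 kg.
Tool frame: the origin (TCP) lies midway between the tips of the shut fingers; the grasp point (between the pads) lies 19 mm behind it; z points along the fingers, y is the line along which they close (so a half turn about z gives the same grasp; the last joint's range is limited). The gripper opens to 87 mm and grips with 3 to 60 N. Pads are 19 mm wide; open, the fingers measure 117 mm over their backs; the gripper's body (75 mm by 190 mm) begins 51 mm behind the grasp point.
Start: joints at [-1.006, 0.385, 0.008, 0, -1.194, -0.259], TCP at [0.188, -0.596, 0.186] pointing down, gripper open.
Joint ranges: [-3.14, 3.14], [-1.21, 2.06], [-1.07, 1.41], [-3.16, 2.05], [-2.99, -0.16], [-3.1, 3.1]. Speed limits (rad/s): [2.79, 2.79, 3.14, 3.14, 3.14, 3.14].

## Interface

Orientations are given as a unit quaternion [x, y, z, w].
In Python, from bench import r, camera gives the robot as it stands. The module is installed in compiled form; this text tells all that it offers.
- The arm moves only by the tool carry_out, never from a script. Its arguments are lists of equal length, an entry for each row: "travel": the shift along the tool's x, y, z as a fraction of full scale, a list of three; "spin": the turn about the tool's z as a fraction of full scale; "fingers": the opening, from -1 (shut) to 1 (fully open). A call has 1 to 8 rows; each row is the pose to reach, as a shift and turn from the pose commanded when the call began, along the tool's axes at that moment; what a row does not reach only later rows make up. Full scale, the value 1, is 0.3 m for a shift and pi/2 rad for a turn. A row lasts 1/8 s, in which the tool goes at most 62.5 mm and 10.7 degrees, less where a joint would pass 70% of its speed; a pose out of reach is approached as far as the arm can. A call with a number of a shift or a turn outside -1 to 1 is refused whole. A call with a gripper value outside its range is refused whole. The fingers move at their own pace and stop on an object; "squeeze" is the grip in N (left out, the last holds). Time passes only in rows, so rows that repeat a pose let the fingers close. It gives the time, the measured TCP pose, the force, the opening and the grip force at its end, in the units of the state.
- r.get_state(): the state, without advancing time (a new reading comes with each control period).
- camera(name): name is "scene" or "top"; returns a dict with "color" (400x640x3 uint8, red, green, blue), "fx", "fy", "cx", "cy" (pixels), "R" (3x3) and "t" (3): a world point X has camera coordinates R X + t. Camera axes: x right, y down, z forward; pixel columns grow to the right and rows downward; lengths in m; the calibration is good to about 2 mm. A picture is of the moment at which its call begins. There is no depth.
- r.hand_in(): hands the job in; it is judged then, once.
The state is a dict: "t": time; "joints": joint angles; "dq": joint speeds; "joint_efforts": joint torques, N m; "position": TCP position; "ee_rot": TCP orientation; "ft_force": force on the tool from outside, world axes, zero at the start; "moment": the same for the moment, N m; "opening": opening from 0.0 (shut) to 1.0 (fully open); "finger_force": force on a finger pad.
Only numpy, scipy, OpenCV 4.12 (cv2) and the standard library are available. Lean on these libraries where they do the work, as an engineer would, in place of code of your own. Each camera call takes 0.05 s, during which the arm holds its last target. There are 200 camera calls.

## Task

Take the key with the blue head out of the key stand and push it fully home, collar against the lock face, into the lock with the blue surround on top of the medicine box; the pins are sticky, so wiggle the key a little left and right under light pressure to get it down, and do not force it. Only then turn it a quarter turn clockwise (seen from above) against the spring, and finish still holding it turned, gripper on the key, because the lock springs back if let go. Leave the orange key, the mug and the pill bottle where they stand.

Things in the scene. Friction and masses are not known exactly. Their poses are not given: they have to be found in the camera images.
- key_blue: the key to use: 65 mm long, 30 to 55 g, standing bit down in the key stand. Origin: on its axis at the underside of the round collar; z up towards the head, x along the width of head and bit, y their thickness. Collar 16 mm across, 0 to 4 mm above the origin; blue plastic head 4 to 38 mm above, 30 mm wide (x), 8 mm thick (y). Looks the same turned half round.
- key_tip (a point): centre of the blue key's lower end, 27 mm below its origin. From the collar down: round steel stem 6 mm across for 6 mm, then the flat square-ended double bit, 20 mm wide (key x), 4 mm thick (key y), 21 mm long.
- key_orange: a second key just like the blue one, same sizes and origin, but with an orange head. Bystander: leave it in the stand.
- key_stand: fixed wooden block, 180 (x) by 60 (y) by 40 mm high, origin at the centre of its underside, with three upright slots 22.5 (x) by 7 (y) mm, 32 mm deep, at x = -60, 0, +60 mm. The keys stand in the outer two, in either order, heads' width along the block's x, collars resting on its top; the middle slot is empty.
- lockbox: fixed white steel medicine box, 220 (x) by 280 (y) by 100 mm high, origin at the centre of its underside; the aluminium lid panel with a green cross is raised 6 mm and covers the +x part of the top, the lock is on the -x part. The lid itself does not move.
- keyhole (a point): centre of the keyhole on the lock face, a blue square 44 mm wide, its top 103 mm above the worktop, 65 mm from the box's centre towards the box's -x; axes as the box. Slot 25 (x) by 11 (y) mm in a 4 mm face: the key goes in with its width along x, either way round, with 0.35 rad of yaw play. Fully home, collar on face, the key's origin is here; only then can it turn.
- pin_plates (a point): 7 mm below the keyhole: top of the first of two hidden sticky plates (next top at 14 mm), each 4 mm thick with a slot 25 by 8 mm, turned up to 0.44 rad either way from the keyhole (at least one by over 0.3). The bit lands on a turned one and drops through when rocked 0.2 to 0.34 rad that way and pressed with under 10 N; the plate then turns with the key (0.03 N m).
- plug (a joint): rotation in rad of the lock's plug, whose slot (25 by 7 mm, in line with the keyhole at 0) begins 19 mm below the face: 0 locked, growing clockwise seen from above, stop at 1.45. A spring (0.10 N m at 0, 0.25 at the stop) returns it to 0. The key has about 0.15 rad of play in it: a key turn of 1.57 gives about 1.4.
- bolt_end (a point): middle of the steel bolt when locked, 39 mm from the keyhole towards the box's +x, 7 mm above the deck. The bolt (12 mm wide) runs under a steel keeper, 13 mm above the deck and 32 mm wide; it draws back 12 mm towards the lock as the plug turns.
- mug: blue pottery mug, 80 mm across, 90 mm high, handle to its +y; origin at the centre of its underside. Bystander.
- pill_bottle: amber jar with white cap, 48 mm across, 85 mm high; origin at the centre of its underside. Bystander.

How it is judged:
On the way:
1. the blue key is fully home in the lock (collar on the face) and the plug not yet turned by more than 0.5 rad (horizontal distance between key_blue and keyhole below 0.004 m and z of key_blue in the frame of keyhole between -0.003 and 0.003 m and angle between key_blue's own z axis and vertical below 0.12 rad and value of joint plug below 0.5 rad), for 0.1 s.
At the end, for the whole second after the job is handed in: the blue key is fully home in the lock (its origin within 3 mm of the face in height and 4 mm sideways, upright within 0.12 rad), the plug is turned at least 1.2 rad and still, and the fingers still grip the key (over 3 N) (horizontal distance between key_blue and keyhole below 0.004 m and z of key_blue in the frame of keyhole between -0.003 and 0.003 m and angle between key_blue's own z axis and vertical below 0.12 rad and value of joint plug above 1.2 rad and velocity of joint plug between -0.1 and 0.1 rad/s and contact force between the fingers and key_blue above 3 N); the arm keeps its last pose, push and grip.
It fails at once if the key is forced: it bears on the lock with over 35 N before it is home (z of key_blue in the frame of keyhole above 0.003 m and contact force between key_blue and lockbox above 35 N).
It fails at once if the orange key is moved more than 30 mm or tipped (distance of key_orange from where it was at the start of the episode above 0.03 m or angle between key_orange's own z axis and vertical above 0.35 rad).
It fails at once if the mug is moved more than 30 mm or tipped (distance of mug from where it was at the start of the episode above 0.03 m or angle between mug's own z axis and vertical above 0.35 rad).
It fails at once if the pill bottle is moved more than 30 mm or tipped (distance of pill_bottle from where it was at the start of the episode above 0.03 m or angle between pill_bottle's own z axis and vertical above 0.35 rad).
It also fails if it takes over 58 s, if anything falls off the work surface, if the arm or the gripper's body presses on something with over 40 N, if the wrist force passes 120 N, or if a joint passes its speed limit or range.

## Working session

There is one attempt and no reset: what is moved stays moved. The work goes in short steps, Python scripts to look and compute and a tool call to move; the robot and the scene stay as the last step left them, time stands still between calls to the robot, and variables do not carry over. Pictures are saved under pics/ and viewed, at most 10 in all, crops included, and the job is handed in when it is done.

Besides the shell and the picture viewer there is one more tool, called after "Request:" by a JSON object that holds its "name" and its "arguments", one argument or row to a line. carry_out: Moves the arm, as the interface text tells. Its arguments: {"type":"object","properties":{"travel":{"type":"array","items":{"type":"array","items":{"type":"number"}}},"spin":{"type":"array","items":{"type":"number"}},"fingers":{"type":"array","items":{"type":"number"}},"squeeze":{"type":"number"}},"required":["travel","spin","fingers"]}

```bash
mkdir -p pics; python3 - <<'E'
from bench import r,camera
import cv2,pickle
s=r.get_state();print({k:s[k] for k in('t','position','ee_rot','opening','ft_force')})
for n in('scene','top'):
    c=camera(n);pickle.dump(c,open(f'pics/{n}0.pkl','wb'));cv2.imwrite(f'pics/{n}0.png',c['color'][:,:,::-1]);print(n,c['fx'],c['cx'],c['cy'],c['R'],c['t'])
E
```

```text
{'t': 0.0, 'position': array([ 0.18797171, -0.59534947,  0.18514218]), 'ee_rot': array([-1.52221171e-01,  9.88345833e-01,  1.08682578e-03, -2.20041725e-04]), 'opening': 1.0003045987859644, 'ft_force': array([ 0.21562502, -0.50294564, -0.42433974])}
scene 428.76140460812536 322.4972536007496 203.92540215925393 [[-0.8585201   0.51277351 -0.00256052]
 [ 0.38116333  0.63481329 -0.6721061 ]
 [-0.34301276 -0.57799257 -0.74045043]] [ 0.46392632 -0.16124219  1.22174469]
top 390.2590043124915 316.7807632689547 200.42835256334263 [[ 0.01085195 -0.99991587 -0.00710481]
 [-0.9903953  -0.00976866 -0.13791928]
 [ 0.13783827  0.00853327 -0.99041799]] [0.04271823 0.56229955 0.76175953]
```

View pics/top0.png

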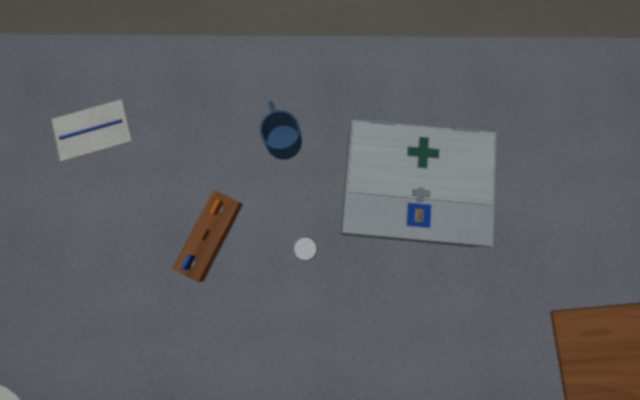

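View pics/scene0.png

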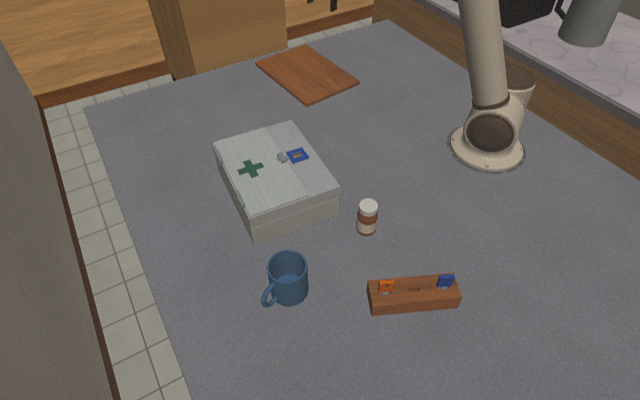

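The top view shows the blue key near (188,262), the orange key at (216,207) and the blue lock face at (419,216). The mug is at (281,133) and the bottle cap at (305,249). The scene view shows the blue key near (446,281) and the lock near (297,156).

```bash
cat >h.py <<'E'
import numpy as np,cv2,pickle
def ray(c,px,z):
    d=np.array([(px[0]-c['cx'])/c['fx'],(px[1]-c['cy'])/c['fy'],1.])
    o=-c['R'].T@c['t'];w=c['R'].T@d
    return o+w*(z-o[2])/w[2]
def line(c,px):
    d=np.array([(px[0]-c['cx'])/c['fx'],(px[1]-c['cy'])/c['fy'],1.])
    w=c['R'].T@d;return -c['R'].T@c['t'],w/np.linalg.norm(w)
def tri(c1,p1,c2,p2):
    A=np.zeros((3,3));b=np.zeros(3)
    L=[line(c1,p1),line(c2,p2)]
    for o,d in L:
        P=np.eye(3)-np.outer(d,d);A+=P;b+=P@o
    X=np.linalg.solve(A,b)
    return X,[np.linalg.norm(np.cross(X-o,d)) for o,d in L]
def blobs(c,lo,hi,win=None,mina=15):
    h=cv2.cvtColor(c['color'],cv2.COLOR_RGB2HSV);m=cv2.inRange(h,np.array(lo),np.array(hi))
    if win:
        k=np.zeros_like(m);x0,y0,x1,y1=win;k[y0:y1,x0:x1]=1;m*=k
    cs=cv2.findContours(m,cv2.RETR_EXTERNAL,cv2.CHAIN_APPROX_NONE)[0]
    return [q[:,0,:].astype(np.float32) for q in cs if cv2.contourArea(q)>=mina]
def rect(P):
    (c,(w,h),a)=cv2.minAreaRect(P[:,:2].astype(np.float32))
    b=cv2.boxPoints((c,(w,h),a));e=b[1]-b[0];f=b[2]-b[1]
    if np.linalg.norm(e)<np.linalg.norm(f):e=f
    return np.round(c,4),np.round(sorted((w,h)),4),round(float(np.arctan2(e[1],e[0])),3)
BLUE=((108,150,40),(128,255,255));ORG=((3,190,120),(16,255,255));WOOD=((3,90,30),(18,255,255))
E
python3 - <<'E'
from h import *
T=pickle.load(open('pics/top0.pkl','rb'));S=pickle.load(open('pics/scene0.pkl','rb'))
for nm,c in(('top',T),('scene',S)):
  for cn,col,z in(('blue',BLUE,.103),('org',ORG,.078),('wood',WOOD,.04)):
    for q in blobs(c,*col):
      if cv2.contourArea(q)>4500: continue
      zz=.07 if cn=='blue' and cv2.contourArea(q)<150 and q[:,1].mean()>230 else z
      P=np.array([ray(c,p,zz) for p in q]);print(nm,cn,cv2.contourArea(q),q.mean(0),q.min(0),q.max(0),rect(P))
# white box top, lid
h=cv2.cvtColor(T['color'],cv2.COLOR_RGB2HSV);print(h[215,380],h[216,410],h[262,188],h[60,250],h[130,281])
img=lambda c,w,n,k:cv2.imwrite(n,cv2.resize(c['color'][w[1]:w[3],w[0]:w[2],::-1],None,fx=k,fy=k,interpolation=cv2.INTER_CUBIC))
a=T['color'][185:285,165:245,::-1];b=T['color'][185:285,380:460,::-1];d=S['color'][130:190,255:335,::-1];e=S['color'][262:322,363:463,::-1]
R=lambda x,w,h:cv2.resize(x,(w,h),interpolation=cv2.INTER_CUBIC)
cv2.imwrite('pics/crops.png',np.vstack([np.hstack([R(a,280,350),R(b,280,350)]),np.hstack([R(d,260,195),R(e,300,195)])]))
E
```

```text
top blue 64.5 [187.39394 262.15152] [182. 256.] [193. 268.] (array([0.4339, 0.297 ]), array([0.0115, 0.0277]), -0.422)
top blue 429.5 [418.64197 214.81482] [408. 204.] [429. 226.] (array([ 0.5274, -0.1428]), array([0.0393, 0.0411]), -0.029)
top org 36.5 [214.13792 206.24138] [210. 200.] [218. 213.] (array([0.5434, 0.2487]), array([0.0071, 0.0277]), -0.422)
top wood 2736.5 [206.88995 236.16747] [173. 191.] [240. 280.] (array([0.4875, 0.27  ]), array([0.0659, 0.1778]), -0.437)
scene blue 24.5 [447.48718 277.35898] [440. 275.] [453. 282.] (array([0.4309, 0.2966]), array([0.0177, 0.0243]), -0.937)
scene blue 152.0 [296.97916 154.75   ] [287. 148.] [307. 162.] (array([ 0.5272, -0.1432]), array([0.04  , 0.0402]), -0.073)
scene org 126.0 [386.13635 285.0909 ] [379. 280.] [394. 291.] (array([0.5485, 0.2553]), array([0.0245, 0.0305]), -0.54)
scene wood 2768.0 [413.87595 293.6579 ] [367. 274.] [461. 315.] (array([0.4953, 0.2808]), array([0.0793, 0.1858]), -0.438)
scene wood 122.0 [367.06 218.4 ] [358. 212.] [377. 224.] (array([0.4631, 0.0717]), array([0.0345, 0.0448]), -0.681)
scene wood 3264.0 [306.50476  73.57143] [255.  44.] [359. 105.] (array([ 0.2734, -0.5573]), array([0.2174, 0.3196]), -1.47)
[102  19 134] [109 211 123] [109 200  65] [108  24 106] [105 141 101]
```

View pics/crops.png

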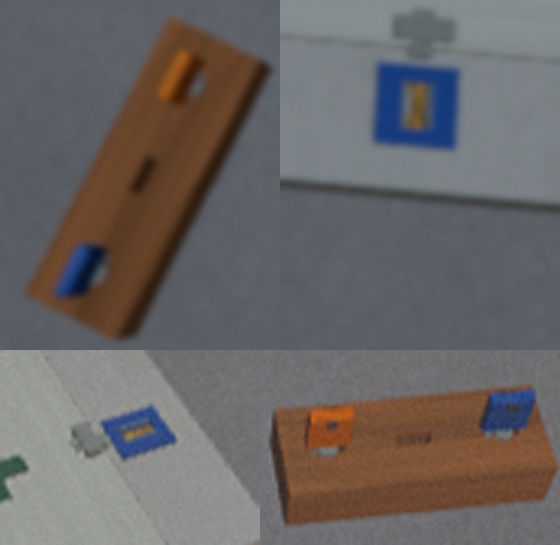

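The crops show both heads standing in the outer slots, with the empty slot near (206,235) in the top image. The keyhole slot is at about (419,216), running along world x. Next I refine the stand line and the box yaw from edges.

```bash
python3 - <<'E'
from h import *
T=pickle.load(open('pics/top0.pkl','rb'));S=pickle.load(open('pics/scene0.pkl','rb'))
print('cam',-T['R'].T@T['t'],-S['R'].T@S['t'])
def fit(P):
    vx,vy,x,y=cv2.fitLine(P[:,:2].astype(np.float32),cv2.DIST_HUBER,0,.001,.001).ravel();return np.array([x,y]),np.array([vx,vy])
def corners(q,n=4):
    for e in np.linspace(.01,.1,40):
        a=cv2.approxPolyDP(q.reshape(-1,1,2),e*cv2.arcLength(q.reshape(-1,1,2),True),True)
        if len(a)<=n: return a[:,0,:]
q=[q for q in blobs(T,*WOOD) if 2000<cv2.contourArea(q)<4500][0]
k=corners(q);print('stand corners',k.tolist())
for p in k:print(ray(T,p,.04)[:2])
# left long edge
a,b=np.array([174,267.]),np.array([213.5,191.])
P=np.array([ray(T,p,.04) for p in q if abs(np.cross(b-a,p-a)/np.linalg.norm(b-a))<2.5 and .1<np.dot(p-a,b-a)/np.dot(b-a,b-a)<.9])
c,v=fit(P);v=v*np.sign(v[0]);n=np.array([-v[1],v[0]]);print('left edge',c,v,np.arctan2(v[1],v[0]),'centreline pt',c-.03*n)
# middle slot
g=cv2.cvtColor(T['color'],cv2.COLOR_RGB2HSV)[:,:,2];w=g[226:246,198:214].astype(float)
m=np.clip(np.median(w)-12-w,0,None);yy,xx=np.mgrid[226:246,198:214];px=(np.sum(xx*m)/m.sum(),np.sum(yy*m)/m.sum());s=ray(T,px,.04);print('slot',px,s)
for sg in(1,-1):print('outer',s[:2]+sg*.06*v)
print('slot from left edge',np.dot(s[:2]-c,-n))
# collars: pale grey pixels
for c_,win,nm in((T,(165,185,245,285),'T'),(S,(363,262,463,322),'S')):
  for q in blobs(c_,(0,0,85),(180,70,255),win,2): 
    if 4<cv2.contourArea(q)<60:print(nm,'grey',q.mean(0),ray(c_,q.mean(0),.044))
# heads top edge pts (bright top face in T)
# box
h=cv2.cvtColor(T['color'],cv2.COLOR_RGB2HSV)
m=cv2.inRange(h,np.array((0,0,118)),np.array((180,60,255)));m[:,:330]=0;m[:,510:]=0;m[:100]=0;m[260:]=0
m=cv2.morphologyEx(m,cv2.MORPH_CLOSE,np.ones((25,25)))
q=max(cv2.findContours(m,0,1)[0],key=cv2.contourArea)[:,0,:].astype(np.float32)
k=corners(q);print('box',k.tolist());
for p in k:print(p,ray(T,p,.1)[:2])
# blue surround corners
for nm,c_ in(('T',T),('S',S)):
  q=[q for q in blobs(c_,*BLUE) if cv2.contourArea(q)>140][0]
  print(nm,[np.round(ray(c_,p,.103)[:2],4).tolist() for p in corners(q)])
E
```

```text
cam [0.45143564 0.04170725 0.83231579] [0.87882369 0.57062891 0.79745741]
stand corners [[216.0, 191.0], [173.0, 267.0], [203.0, 279.0], [240.0, 206.0]]
[0.57926997 0.2564129 ]
[0.42393317 0.33570144]
[0.4009671  0.27414621]
[0.54862816 0.20570508]
left edge [0.49491557 0.30182913] [ 0.9053896 -0.4245817] -0.43849984 centreline pt [0.48217812 0.27466744]
slot (np.float64(205.6441005802708), np.float64(234.7340425531915)) [0.48919942 0.27328192 0.04      ]
outer [0.5435228  0.24780702]
outer [0.43487605 0.29875683]
slot from left edge 0.02827331578653796
box [[352.0, 121.0], [343.0, 231.0], [492.0, 244.0], [494.0, 132.0]]
[352. 121.] [ 0.71028915 -0.01891427]
[343. 231.] [ 0.49601865 -0.0017262 ]
[492. 244.] [ 0.47475851 -0.27872537]
[494. 132.] [ 0.69045656 -0.29354916]
T [[0.5479, -0.1256], [0.5102, -0.1229], [0.5068, -0.1601], [0.5463, -0.1631]]
S [[0.5067, -0.1598], [0.5435, -0.1644], [0.5481, -0.1246], [0.5105, -0.123]]<stdin>:15: DeprecationWarning: Arrays of 2-dimensional vectors are deprecated. Use arrays of 3-dimensional vectors instead. (deprecated in NumPy 2.0)
```

```bash
cat >go.py <<'E'
import sys,numpy as np
from bench import r
def pose():
    s=r.get_state();x,y,z,w=s['ee_rot'];tx=np.array([1-2*(y*y+z*z),2*(x*y+z*w)])
    return s,s['position'],np.arctan2(tx[1],tx[0])
def rel(p,psi,g):
    d=np.array(g[:3])-p;c,s_=np.cos(psi),np.sin(psi)
    dp=(g[3]-psi+np.pi)%(2*np.pi)-np.pi
    return np.round([(c*d[0]+s_*d[1])/.3,(s_*d[0]-c*d[1])/.3,-d[2]/.3,-dp/(np.pi/2)],4)
if __name__=='__main__':
    s,p,psi=pose();print('t',s['t'],p.round(4),'psi',round(psi,4),'q',np.round(s['joints'],2),'F',s['ft_force'].round(1),'M',s['moment'].round(2),'op',s['opening'],s['finger_force'])
    for a in sys.argv[1:]:
        g=[float(v) for v in a.split(',')];print(rel(p,psi,g));
        p=np.array(g[:3]) if 0 else p
E
python3 go.py .42,-.37,.2,-2.0 .45,-.3,.2,-2.0
```

```text
t 0.1 [ 0.188  -0.5954  0.1853] psi -2.8359 q [-1.01  0.39  0.01 -0.   -1.19 -0.26] F [-0.5  0.5  0. ] M [ 0.03 -0.05 -0.04] op 0.9974079594371933 0.0
[-0.9636  0.4839 -0.0491 -0.5322]
[-1.1291  0.6763 -0.0491 -0.5322]
```

Request:
{"name": "carry_out", "arguments": {
  "travel": [
    [-0.96,0.48,-0.05],
    [-0.96,0.48,-0.05],
    [-0.96,0.48,-0.05],
    [-0.96,0.48,-0.05],
    [-0.96,0.48,-0.05],
    [-0.96,0.48,-0.05],
    [-0.96,0.48,-0.05]
  ],
  "spin": [-0.8,-0.8,-0.8,-0.8,-0.8,-0.8,-0.8],
  "fingers": [0,0,0,0,0,0,0]
}}

```text
t: 0.98
position: [0.4204, -0.3705, 0.2008]
ee_rot: [-0.707, 0.707, 0.0, -0.0]
ft_force: [-0.3, -0.5, -0.5]
opening: 0.504
finger_force: 0.0
```

```bash
python3 go.py .44,-.1,.2,-.8 .435,-.05,.2,-.6
```

```text
t 0.975 [ 0.4204 -0.3705  0.2008] psi -1.5718 q [-0.43  0.27 -0.13 -0.   -1.18  0.43] F [-0.3 -0.5 -0.5] M [0.03 0.17 0.01] op 0.5042215390726451 0.0
[-0.9019 -0.0645  0.0026 -0.4914]
[-1.0685 -0.0477  0.0026 -0.6187]
```

Request:
{"name": "carry_out", "arguments": {
  "travel": [
    [-1,-0.06,0],
    [-1,-0.06,0],
    [-1,-0.06,0],
    [-1,-0.06,0],
    [-1,-0.06,0],
    [-1,-0.06,0],
    [-1,-0.06,0]
  ],
  "spin": [-0.7,-0.7,-0.7,-0.7,-0.7,-0.7,-0.7],
  "fingers": [-0.2,-0.2,-0.2,-0.2,-0.2,-0.2,-0.2]
}}

```text
t: 1.85
position: [0.4397, -0.0715, 0.201]
ee_rot: [0.971, -0.238, -0.0, 0.0]
ft_force: [-0.1, 0.5, -0.4]
opening: 0.401
finger_force: 0.0
```

```bash
python3 go.py .4345,.2,.2,-.4385
```

```text
t 1.85 [ 0.4397 -0.0715  0.201 ] psi -0.48 q [ 0.21  0.06 -0.38 -0.   -1.13  0.89] F [-0.1  0.5 -0.4] M [-0.07  0.13 -0.02] op 0.40123633964989963 0.0
[-0.4332 -0.7946  0.0034 -0.0265]
```

Request:
{"name": "carry_out", "arguments": {
  "travel": [
    [-0.433,-0.795,0],
    [-0.433,-0.795,0],
    [-0.433,-0.795,0],
    [-0.433,-0.795,0],
    [-0.433,-0.795,0],
    [-0.433,-0.795,0]
  ],
  "spin": [-0.0265,-0.0265,-0.0265,-0.0265,-0.0265,-0.0265],
  "fingers": [-0.2,-0.2,-0.2,-0.2,-0.2,-0.2]
}}

```text
t: 2.6
position: [0.4347, 0.1997, 0.2007]
ee_rot: [0.976, -0.218, -0.0, 0.001]
ft_force: [-0.4, -0.3, -0.8]
opening: 0.398
finger_force: 0.0
```

```bash
python3 go.py .4345,.298,.11,-.4385
```

```text
t 2.6 [0.4347 0.1997 0.2007] psi -0.4389 q [ 0.77  0.12 -0.31 -0.   -1.14  0.36] F [-0.4 -0.3 -0.8] M [-0.13  0.19  0.02] op 0.39758223979115437 0.0
[-1.400e-01 -2.962e-01  3.024e-01 -3.000e-04]
```

Request:
{"name": "carry_out", "arguments": {
  "travel": [
    [-0.14,-0.296,0.1],
    [-0.14,-0.296,0.2],
    [-0.14,-0.296,0.3],
    [-0.14,-0.296,0.3],
    [-0.14,-0.296,0.3]
  ],
  "spin": [0,0,0,0,0],
  "fingers": [-0.2,-0.2,-0.2,-0.2,-0.2]
}}

```text
t: 3.22
position: [0.4356, 0.2969, 0.1126]
ee_rot: [0.976, -0.218, 0.001, -0.001]
ft_force: [-0.1, -0.0, -0.1]
opening: 0.399
finger_force: 0.0
```

```bash
python3 go.py .4345,.298,.047,-.4385; python3 - <<'E'
from h import *
from bench import camera
t=camera('top');s=camera('scene')
R=lambda x,w,h:cv2.resize(x[:,:,::-1],(w,h),interpolation=cv2.INTER_CUBIC)
cv2.imwrite('pics/g1.png',np.hstack([R(t['color'][190:290,130:250],480,400),R(s['color'][240:320,400:480],400,400)][:2])[:,:800])
E
```

```text
t 3.225 [0.4356 0.2969 0.1126] psi -0.44 q [ 0.91  0.29 -0.34  0.   -0.94  0.22] F [-0.1 -0.  -0.1] M [-0.01  0.09  0.02] op 0.3986304163780365 0.0
[-0.0048 -0.0017  0.2188 -0.001 ]
```

View pics/g1.png

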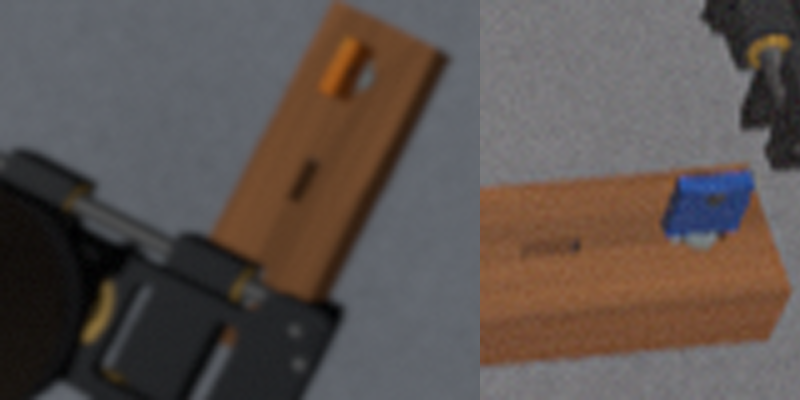

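The scene view shows the blue head centred at crop pixel (707,205), standing free, with the fingers above it. The top view agrees that the gripper is over the blue end of the stand, so I descend.

Request:
{"name": "carry_out", "arguments": {
  "travel": [
    [-0.004,-0.002,0.09],
    [-0.004,-0.002,0.15],
    [-0.004,-0.002,0.2],
    [-0.004,-0.002,0.218],
    [-0.004,-0.002,0.218],
    [-0.004,-0.002,0.218]
  ],
  "spin": [0,0,0,0,0,0],
  "fingers": [-0.2,-0.2,-0.2,-0.2,-0.2,-0.2]
}}

```text
t: 4.08
position: [0.434, 0.2991, 0.0466]
ee_rot: [0.976, -0.217, 0.0, -0.001]
ft_force: [0.2, -0.1, 0.5]
opening: 0.397
finger_force: 0.0
```

```bash
python3 go.py .4345,.298,.047,-.4385; python3 - <<'E'
from h import *
from bench import camera
s=camera('scene')
R=lambda x,w,h:cv2.resize(x[:,:,::-1],(w,h),interpolation=cv2.INTER_CUBIC)
cv2.imwrite('pics/g2.png',R(s['color'][230:320,390:510],640,480))
E
```

```text
t 4.075 [0.434  0.2991 0.0466] psi -0.4378 q [ 0.91  0.37 -0.42  0.   -0.78  0.22] F [ 0.2 -0.1  0.5] M [-0.04  0.15 -0.  ] op 0.3966066015113947 0.0
[ 0.003   0.0028 -0.0014  0.0005]
```

View pics/g2.png

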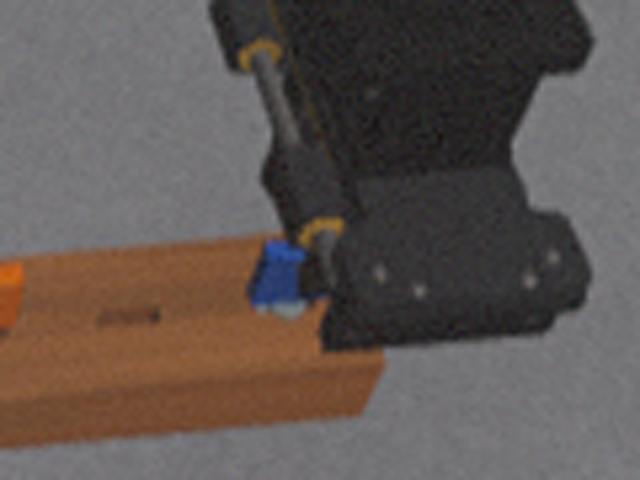

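```bash
python3 - <<'E'
from h import *
from bench import camera
from go import pose
s=camera('scene');_,p,psi=pose()
tx=np.array([np.cos(psi),np.sin(psi),0]);ty=np.array([np.sin(psi),-np.cos(psi),0])
def pr(X):
    c=s['R']@X+s['t'];u=np.array([s['fx']*c[0]/c[2]+s['cx'],s['fy']*c[1]/c[2]+s['cy']]);return np.round((u-[350,170])*4).astype(int)
im=cv2.resize(s['color'][170:320,350:550,::-1],None,fx=4,fy=4,interpolation=cv2.INTER_CUBIC)
im=cv2.convertScaleAbs(im,alpha=1.8,beta=20)
for o,c in((tx*.0,(255,255,255)),(tx*.0095,(0,255,0)),(-tx*.0095,(0,255,0)),(ty*.0175,(0,0,255)),(-ty*.0175,(0,0,255)),(ty*.06,(0,255,255)),(-ty*.06,(0,255,255)),(np.array([0,0,.07]),(255,0,255))):
    cv2.circle(im,tuple(map(int,pr(p+o))),4,c,-1)
cv2.imwrite('pics/g3.png',im)
E
```

```text
(no output)
```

View pics/g3.png

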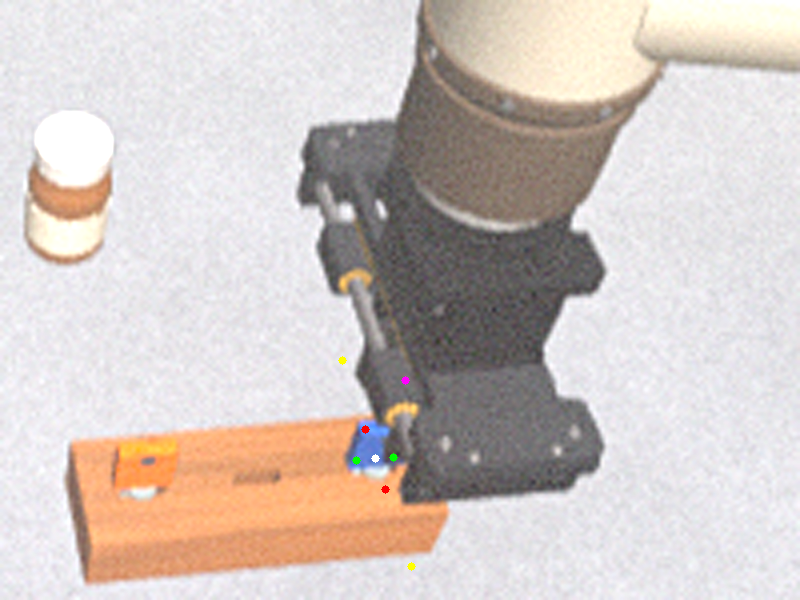

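The white TCP dot falls on the blue key's collar and the body runs along the tool's y axis, as it should. I close gently and check the opening, which should be near 0.09.

Request:
{"name": "carry_out", "arguments": {
  "travel": [
    [0.002,0.002,0],
    [0.002,0.002,0],
    [0.002,0.002,0],
    [0.002,0.002,0],
    [0.002,0.002,0],
    [0.002,0.002,0]
  ],
  "spin": [0,0,0,0,0,0],
  "fingers": [-0.6,-1,-1,-1,-1,-1],
  "squeeze": 15
}}

```text
t: 4.92
position: [0.4339, 0.2979, 0.0459]
ee_rot: [0.976, -0.217, 0.0, 0.0]
ft_force: [-0.9, 0.5, 0.8]
opening: 0.002
finger_force: 0.0
```

```bash
python3 - <<'E'
from h import *
from bench import camera
from go import pose
s=camera('scene');t=camera('top');st,p,psi=pose();print(p,psi,st['ee_rot'],st['joints'],st['opening'])
im=cv2.resize(s['color'][190:320,370:510,::-1],(560,520),interpolation=cv2.INTER_CUBIC)
im=cv2.convertScaleAbs(im,alpha=2.2,beta=25)
cv2.imwrite('pics/g4.png',im)
for c in(s,t):
  for q in blobs(c,*BLUE,mina=5): print(cv2.contourArea(q),q.mean(0),q.min(0),q.max(0))
E
```

```text
[0.43386134 0.29791421 0.04584667] -0.438012525892305 [ 9.76113830e-01 -2.17259730e-01 -5.66338308e-06  2.18401004e-06] [ 9.10210509e-01  3.69078705e-01 -4.18306452e-01 -1.18654481e-05
 -7.83419959e-01  2.22581699e-01] 0.004808296046126475
48.5 [443.3256  282.09302] [438. 276.] [450. 286.]
154.5 [296.82977 154.78723] [287. 148.] [307. 162.]
428.5 [418.62964 214.81482] [408. 204.] [429. 226.]
8.0 [ 90.      128.93103] [ 61. 121.] [119. 137.]
```

View pics/g4.png

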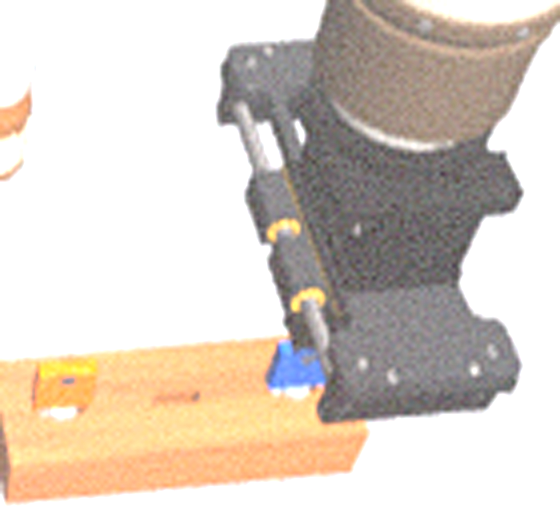

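The fingers shut to 0.00, so they missed the key. The picture shows the head still free to the left of the gripper, at crop pixel (297,365). I raise the tool and find the fingers by differencing open and shut pictures.

Request:
{"name": "carry_out", "arguments": {
  "travel": [
    [0,0,-0.2],
    [0,0,-0.4],
    [0,0,-0.5],
    [0,0,-0.5],
    [0,0,-0.5]
  ],
  "spin": [0,0,0,0,0],
  "fingers": [-1,-1,-1,-1,-1]
}}

```text
t: 5.65
position: [0.4331, 0.2974, 0.1948]
ee_rot: [0.976, -0.217, -0.001, 0.001]
ft_force: [0.1, -0.2, -0.6]
opening: 0.004
finger_force: 0.0
```

```bash
python3 - <<'E'
from h import *
from bench import camera
from go import pose
for n in('scene','top'): pickle.dump((camera(n),pose()[1:]),open(f'pics/{n}_shut.pkl','wb'))
print(pose()[1:])
for n in ('scene','top'):
  for q in blobs(pickle.load(open(f'pics/{n}_shut.pkl','rb'))[0],*BLUE,mina=5): print(n,cv2.contourArea(q),q.mean(0))
E
```

```text
(array([0.43313631, 0.29715868, 0.19419416]), np.float64(-0.43812386553327964))
scene 39.0 [446.57407 278.7963 ]
scene 157.5 [296.87234 154.80852]
top 60.5 [187.74193 261.7097 ]
top 425.5 [418.64197 214.79013]
top 8.0 [ 90.      128.93103]
```

Request:
{"name": "carry_out", "arguments": {
  "travel": [
    [0,0,0],
    [0,0,0],
    [0,0,0],
    [0,0,0],
    [0,0,0],
    [0,0,0]
  ],
  "spin": [0,0,0,0,0,0],
  "fingers": [0,0,0,0,0,0]
}}

```text
t: 6.5
position: [0.4339, 0.2979, 0.1959]
ee_rot: [0.976, -0.217, 0.0, -0.0]
ft_force: [0.1, -0.1, 0.2]
opening: 0.49
finger_force: 0.0
```

```bash
python3 - <<'E'
from h import *
from bench import camera
from go import pose
st,p,psi=pose();print(p,psi,st['opening'])
tx=np.array([np.cos(psi),np.sin(psi),0]);ty=np.array([np.sin(psi),-np.cos(psi),0])
def pr(s,X):
    c=s['R']@X+s['t'];return np.array([s['fx']*c[0]/c[2]+s['cx'],s['fy']*c[1]/c[2]+s['cy']])
S0=pickle.load(open('pics/scene0.pkl','rb'));print('base ring px (487,148) ->',ray(S0,(487,148),.0),'pr base',pr(S0,np.zeros(3)))
out=[]
for n,o in(('scene',(360,140)),('top',(80,190))):
    c=camera(n);a=pickle.load(open(f'pics/{n}_shut.pkl','rb'))[0]
    d=cv2.absdiff(c['color'],a['color']).max(2);d=cv2.medianBlur(d,3)
    pickle.dump(c,open(f'pics/{n}_open.pkl','wb'))
    im=cv2.convertScaleAbs(c['color'][:,:,::-1],alpha=2.2,beta=30)
    m=d>14;print(n,'diff px',m.sum(),[ (q[:,0].mean(0),cv2.contourArea(q)) for q in cv2.findContours(m.astype(np.uint8),0,1)[0] if cv2.contourArea(q)>10])
    im[m]=im[m]//2+np.array([0,0,127],np.uint8)
    k=4 ;w=im[o[1]:o[1]+150,o[0]:o[0]+100] if n=='scene' else im[o[1]:o[1]+150,o[0]:o[0]+100]
    x0=o[0]; w=im[o[1]:o[1]+150,x0:x0+100 if n=='top' else x0+100]
    w=cv2.resize(im[o[1]:o[1]+150,x0:x0+130],None,fx=3,fy=3,interpolation=cv2.INTER_CUBIC)
    for X in(p,p+ty*.0217,p-ty*.0217,p+[0,0,.07],p+[0,0,.07]+ty*.095+tx*.037,p+[0,0,.07]-ty*.095+tx*.037):
        cv2.circle(w,tuple(int(v) for v in (pr(c,X)-[x0,o[1]])*3),3,(0,255,0),-1)
    print(pr(c,p),pr(c,p+[0,0,.07]));out.append(w)
cv2.imwrite('pics/g5.png',np.hstack(out))
E
```

```text
[0.43387181 0.29791229 0.19591079] -0.43800241494629255 0.49034641879260976
base ring px (487,148) -> [-0.00200754  0.00457536  0.        ] pr base [485.30843873 147.3387625 ]
scene diff px 1582 [(array([463.79352227, 207.27935223]), 567.5), (array([450.77586207, 170.51724138]), 130.0), (array([512.24242424, 105.45454545]), 20.5), (array([611.96296296, 101.88888889]), 14.5), (array([574.21052632,  96.84210526]), 13.5), (array([609.5,  25.5]), 11.0), (array([595. ,  24.5]), 12.0), (array([634.17142857,  26.08571429]), 30.5), (array([543.85955056,  29.79775281]), 279.0), (array([564.5       ,   1.44444444]), 13.0)]
[460.77035542 238.8653439 ] [470.84380164 212.77812625]
top diff px 2706 [(array([172.36363636, 321.5       ]), 13.0), (array([141.31914894, 308.65957447]), 103.5), (array([113.96296296, 295.96296296]), 115.0), (array([187.6097561, 292.       ]), 53.0), (array([144.15436242, 282.31543624]), 788.5), (array([125.20967742, 271.80645161]), 112.0), (array([ 68.875, 263.5  ]), 18.0), (array([165.61290323, 260.82258065]), 250.0), (array([123.7797619 , 238.92261905]), 750.0), (array([ 57.82352941, 217.        ]), 33.0)]
[160.78639376 264.01771154] [141.15339934 265.16067074]
```

View pics/g5.png

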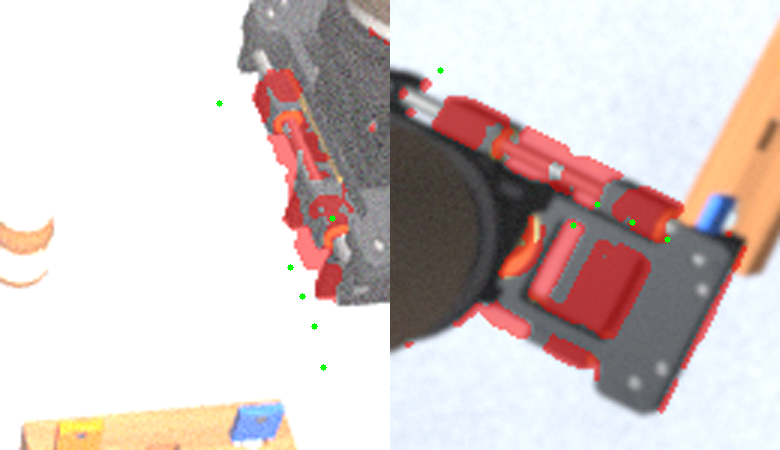

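```bash
python3 - <<'E'
from h import *
S=pickle.load(open('pics/scene_open.pkl','rb'));T=pickle.load(open('pics/top_open.pkl','rb'))
p=np.array([.4339,.2979,.1959]);psi=-.438
tx=np.array([np.cos(psi),np.sin(psi),0]);ty=np.array([np.sin(psi),-np.cos(psi),0])
for a,b in(((468.3,208.3),(108.3,231)),((452.7,170.7),(164,260))):
    X,e=tri(S,a,T,b);d=X-p;print(X,e,'tool',d@tx,d@ty,d[2])
# tip: shut scene, dark lowest pixels per column
A=pickle.load(open('pics/scene_shut.pkl','rb'))[0]['color'];B=S['color']
for nm,I in(('shut',A),('open',B)):
    g=cv2.GaussianBlur(I,(3,3),0).max(2)
    print(nm,[(u,int(max(np.where(g[200:262,u]<60)[0],default=-1))+200) for u in range(450,484,2)])
def dz(px): # z at which ray passes closest to tool axis
    o,w=line(S,px);n=w[:2]/np.linalg.norm(w[:2]);s=((p[:2]-o[:2])@n)/(w[:2]@n);X=o+w*s;return X,np.linalg.norm(X[:2]-p[:2])
for px in((463,229),(464,230)):print(dz(px))
E
```

```text
[0.47900303 0.31865912 0.32305671] [np.float64(0.00032988172862139236), np.float64(0.0003298817286214672)] tool 0.032040838653201356 -0.03792899988471862 0.12715670928803405
[0.44187954 0.24431227 0.32103804] [np.float64(0.0008578146211488592), np.float64(0.0008578146211488387)] tool 0.02995440193959448 0.045144791145726774 0.1251380404975779
shut [(450, 199), (452, 199), (454, 199), (456, 199), (458, 204), (460, 223), (462, 228), (464, 228), (466, 228), (468, 227), (470, 227), (472, 239), (474, 241), (476, 241), (478, 241), (480, 240), (482, 240)]
open [(450, 199), (452, 199), (454, 199), (456, 213), (458, 214), (460, 214), (462, 214), (464, 218), (466, 238), (468, 237), (470, 237), (472, 238), (474, 241), (476, 240), (478, 240), (480, 240), (482, 240)]
(array([0.43515309, 0.29587651, 0.22221478]), np.float64(0.002380074146668883))
(array([0.43404114, 0.29767002, 0.2206772 ]), np.float64(0.0002698372400468584))
```

Carriage triangulation (residual under 1 mm) confirms the tool's xy. The visible finger tips sit about 25–45 mm above the reported TCP, though, so the shut went over the head. I descend lower in stages, watching the force.

Request:
{"name": "carry_out", "arguments": {
  "travel": [
    [0,0,0.2],
    [0,0,0.4],
    [0,0,0.49],
    [0,0,0.52],
    [0,0,0.54],
    [0,0,0.55],
    [0,0,0.55]
  ],
  "spin": [0,0,0,0,0,0,0],
  "fingers": [0,-0.2,-0.2,-0.2,-0.2,-0.2,-0.2]
}}

```text
t: 7.48
position: [0.4342, 0.2984, 0.0317]
ee_rot: [0.976, -0.217, 0.0, -0.001]
ft_force: [-0.4, -0.4, -0.7]
opening: 0.405
finger_force: 0.0
```

Request:
{"name": "carry_out", "arguments": {
  "travel": [
    [0,0,0],
    [0,0,0],
    [0,0,0],
    [0,0,0],
    [0,0,0]
  ],
  "spin": [0,0,0,0,0],
  "fingers": [-0.6,-1,-1,-1,-1],
  "squeeze": 8
}}

```text
t: 8.1
position: [0.434, 0.2982, 0.0309]
ee_rot: [0.976, -0.217, 0.0, -0.0]
ft_force: [-0.4, 0.2, 0.4]
opening: 0.093
finger_force: 7.9
```

Request:
{"name": "carry_out", "arguments": {
  "travel": [
    [0,0,0],
    [0,0,0],
    [0,0,0.02],
    [0,0,0.035],
    [0,0,0.045],
    [0,0,0.047],
    [0,0,0.047]
  ],
  "spin": [0,0,0,0,0,0,0],
  "fingers": [-0.5,-0.3,-0.3,-0.3,-0.3,-0.3,-0.3]
}}

```text
t: 8.98
position: [0.4339, 0.2979, 0.0167]
ee_rot: [0.976, -0.217, 0.0, 0.0]
ft_force: [-1.2, -0.4, -0.3]
opening: 0.347
finger_force: 0.0
```

```bash
python3 - <<'E'
from h import *
from bench import camera
from go import pose
st,p,psi=pose();print(p,psi,st['ft_force'],st['opening'])
s=camera('scene')
o=(410,240);im=cv2.convertScaleAbs(s['color'][o[1]:o[1]+70,o[0]:o[0]+80,::-1],alpha=2.2,beta=25)
im=cv2.resize(im,None,fx=7,fy=7,interpolation=cv2.INTER_CUBIC)
for q in blobs(s,*BLUE,mina=5): print(cv2.contourArea(q),q.mean(0),q.min(0),q.max(0))
def pr(X):
    c=s['R']@X+s['t'];return np.array([s['fx']*c[0]/c[2]+s['cx'],s['fy']*c[1]/c[2]+s['cy']])
n=np.array([-np.sin(psi),np.cos(psi),0]) # toward camera (-ty)
for z in(.04,.05,.06,.07,.08):
    X=np.array([p[0],p[1],z])+n*.015; cv2.circle(im,tuple(int(v) for v in (pr(X)-o)*7),3,(0,0,255) if z>.045 else (0,255,0),-1)
cv2.imwrite('pics/g6.png',im)
E
```

```text
[0.43386989 0.29793564 0.01672385] -0.4379000694162757 [-1.20442436 -0.3706111  -0.28707343] 0.34677991924718377
157.5 [296.85107 154.82979] [287. 148.] [307. 162.]
```

View pics/g6.png

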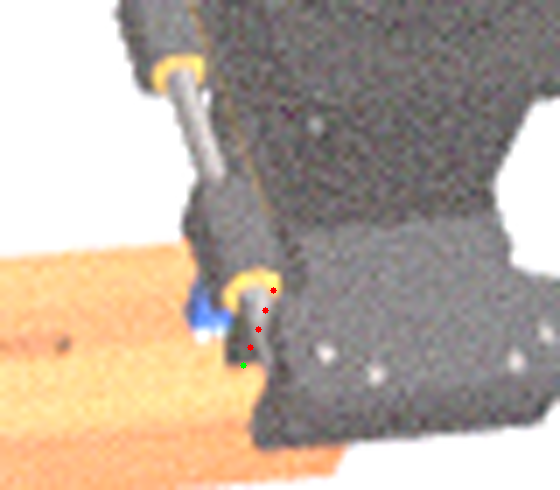

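The near finger's tip shows at crop pixel (243,360), beside the key's collar at roughly z = 0.044. I raise 3 mm to clear the collar, then grip.

Request:
{"name": "carry_out", "arguments": {
  "travel": [
    [0,0,-0.012],
    [0,0,-0.012],
    [0,0,-0.012],
    [0,0,-0.012],
    [0,0,-0.012],
    [0,0,-0.012],
    [0,0,-0.012],
    [0,0,-0.012]
  ],
  "spin": [0,0,0,0,0,0,0,0],
  "fingers": [-0.3,-0.3,-0.6,-1,-1,-1,-1,-1],
  "squeeze": 45
}}

```text
t: 10.02
position: [0.4347, 0.299, 0.0207]
ee_rot: [0.976, -0.217, 0.001, -0.001]
ft_force: [2.0, 3.7, -1.1]
opening: 0.086
finger_force: 45.0
```

```bash
python3 go.py; python3 go.py
```

```text
t 10.025 [0.4347 0.299  0.0207] psi -0.4377 q [ 0.91  0.41 -0.44  0.   -0.72  0.22] F [ 2.   3.7 -1.1] M [ 1.03 -0.53  0.02] op 0.08646542199628124 44.99769866641145
t 10.025 [0.4347 0.299  0.0207] psi -0.4377 q [ 0.91  0.41 -0.44  0.   -0.72  0.22] F [ 2.   3.7 -1.1] M [ 1.03 -0.53  0.02] op 0.08646542199628124 44.99769866641145
```

Request:
{"name": "carry_out", "arguments": {
  "travel": [
    [0,0,-0.04],
    [0,0,-0.1],
    [0,0,-0.2],
    [0,0,-0.35],
    [0,0,-0.44],
    [0,0,-0.44],
    [0,0,-0.44]
  ],
  "spin": [0,0,0,0,0,0,0],
  "fingers": [-1,-1,-1,-1,-1,-1,-1]
}}

```text
t: 10.9
position: [0.4325, 0.2964, 0.1511]
ee_rot: [0.976, -0.218, -0.001, 0.002]
ft_force: [-0.9, 0.2, -1.0]
opening: 0.085
finger_force: 45.0
```

```bash
python3 go.py .45,.06,.152,-.1 .4900,.04,.152,-.075
```

```text
t 10.9 [0.4325 0.2964 0.1511] psi -0.4386 q [ 0.91  0.25 -0.29 -0.   -1.04  0.22] F [-0.9  0.2 -1. ] M [-0.04  0.19  0.09] op 0.08521871945225716 44.99867561738938
[ 0.3875  0.6888 -0.0032 -0.2156]
[ 0.5365  0.6925 -0.0032 -0.2315]
```

Request:
{"name": "carry_out", "arguments": {
  "travel": [
    [0.535,0.692,0],
    [0.535,0.692,0],
    [0.535,0.692,0],
    [0.535,0.692,0],
    [0.535,0.692,0],
    [0.535,0.692,0],
    [0.535,0.692,0],
    [0.535,0.692,0]
  ],
  "spin": [-0.23,-0.23,-0.23,-0.23,-0.23,-0.23,-0.23,-0.23],
  "fingers": [-1,-1,-1,-1,-1,-1,-1,-1]
}}

```text
t: 11.9
position: [0.4908, 0.0427, 0.152]
ee_rot: [0.999, -0.038, -0.0, 0.0]
ft_force: [0.4, 0.5, -0.2]
opening: 0.085
finger_force: 45.0
```

```bash
python3 go.py .5278,-.143,.152,-.075
```

```text
t 11.9 [0.4908 0.0427 0.152 ] psi -0.0752 q [ 0.42  0.19 -0.36 -0.   -1.02  1.08] F [ 0.4  0.5 -0.2] M [-0.06  0.15  0.04] op 0.08484093148886988 44.99876264948398
[ 1.695e-01  6.079e-01 -1.000e-04 -1.000e-04]
```

Request:
{"name": "carry_out", "arguments": {
  "travel": [
    [0.169,0.608,0],
    [0.169,0.608,0],
    [0.169,0.608,0],
    [0.169,0.608,0],
    [0.169,0.608,0],
    [0.169,0.608,0]
  ],
  "spin": [0,0,0,0,0,0],
  "fingers": [-1,-1,-1,-1,-1,-1]
}}

```text
t: 12.65
position: [0.5277, -0.1424, 0.1524]
ee_rot: [0.999, -0.037, -0.0, -0.0]
ft_force: [-0.2, 0.1, -0.9]
opening: 0.087
finger_force: 45.0
```

```bash
python3 - <<'E'
from h import *
from bench import camera,r
from go import pose
ps=[]
s=camera('scene');ps.append(pose()[1]);t=camera('top');ps.append(pose()[1]);_,p,psi=pose();print(np.array(ps),psi)
def pr(s,X):
    c=s['R']@X+s['t'];return np.array([s['fx']*c[0]/c[2]+s['cx'],s['fy']*c[1]/c[2]+s['cy']])
out=[]
for c,n in((s,'s'),(t,'t')):
    for q in blobs(c,*BLUE,mina=5): print(n,cv2.contourArea(q),q.mean(0),q.min(0),q.max(0))
    K=np.array([.5278,-.143,.17]);u=pr(c,K).astype(int)-[35,45]
    print(n,'expect key origin px',pr(c,K),'tip',pr(c,K-[0,0,.027]),'keyhole',pr(c,K-[0,0,.067]),'crop',u)
    im=cv2.convertScaleAbs(c['color'][u[1]:u[1]+90,u[0]:u[0]+70,::-1],alpha=2,beta=20)
    w=cv2.resize(im,None,fx=5.5,fy=5.5,interpolation=cv2.INTER_CUBIC)
    for X,co in((K,(0,0,255)),(K-[0,0,.027],(0,255,255)),(K-[0,0,.067],(0,255,0))):cv2.circle(w,tuple(int(v) for v in (pr(c,X)-u)*5.5),3,co,-1)
    out.append(w)
cv2.imwrite('pics/l1.png',np.hstack(out))
E
```

```text
[[ 0.52776566 -0.14234806  0.15252541]
 [ 0.52781994 -0.14243921  0.1525707 ]] -0.07414500879338427
s 157.5 [296.82977 154.80852] [287. 148.] [307. 162.]
s expect key origin px [295.43313659 132.95775648] tip [295.99404901 141.9992634 ] keyhole [296.78565919 154.75945319] crop [260  87]
t 14.5 [415.2353  224.05882] [411. 223.] [419. 225.]
t 9.0 [ 90.      128.93965] [ 61. 121.] [119. 137.]
t expect key origin px [428.42954536 210.71104805] tip [424.22116789 212.41460335] keyhole [418.55228148 214.70937409] crop [393 165]
```

View pics/l1.png

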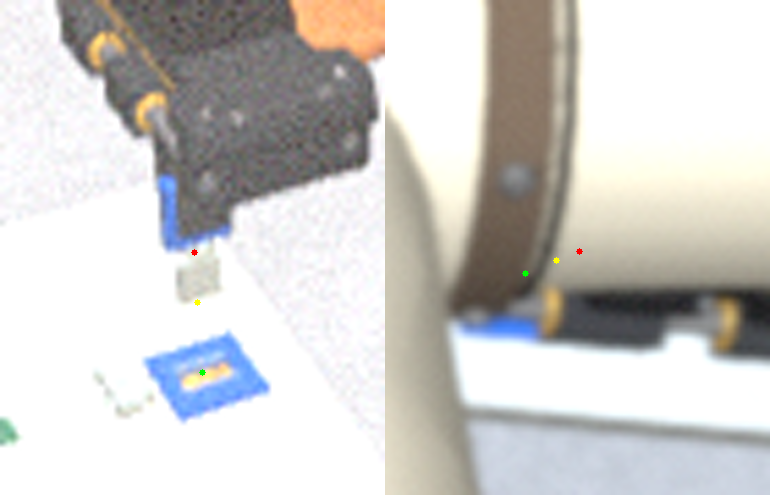

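The scene view shows the blade hanging straight, its lower end at crop pixel (198,298) against the expected (197,302). It sits above the keyhole at (202,373), so the alignment is good. I descend to just inside the keyhole.

Request:
{"name": "carry_out", "arguments": {
  "travel": [
    [0,0.002,0.08],
    [0,0.002,0.12],
    [0,0.002,0.133],
    [0,0.002,0.138],
    [0,0.002,0.143],
    [0,0.002,0.148],
    [0,0.002,0.153],
    [0,0.002,0.153]
  ],
  "spin": [0,0,0,0,0,0,0,0],
  "fingers": [-1,-1,-1,-1,-1,-1,-1,-1]
}}

```text
t: 13.75
position: [0.5276, -0.1446, 0.1064]
ee_rot: [0.999, -0.038, -0.0, -0.0]
ft_force: [-0.2, -0.2, -0.5]
opening: 0.091
finger_force: 45.0
```

```bash
python3 go.py .5278,-.143,.0833,-.075
```

```text
t 13.75 [ 0.5276 -0.1446  0.1064] psi -0.0768 q [ 0.03  0.33 -0.3  -0.   -0.95  1.46] F [-0.2 -0.2 -0.5] M [-0.1   0.13  0.02] op 0.0912527626949373 44.998648061882704
[ 0.0003 -0.0052  0.0769 -0.0012]
```

Request:
{"name": "carry_out", "arguments": {
  "travel": [
    [0,0,0.004],
    [0,0,0.007],
    [0,0,0.01],
    [0,0,0.01]
  ],
  "spin": [0,0,0,0],
  "fingers": [-1,-1,-1,-1]
}}

```text
t: 14.25
position: [0.5276, -0.1445, 0.1033]
ee_rot: [0.999, -0.038, -0.0, -0.0]
ft_force: [-0.5, 0.1, -0.2]
opening: 0.091
finger_force: 45.0
```

Request:
{"name": "carry_out", "arguments": {
  "travel": [
    [0,0,0.002],
    [0,0,0.004],
    [0,0,0.004]
  ],
  "spin": [0,0,0],
  "fingers": [-1,-1,-1]
}}

```text
t: 14.62
position: [0.5279, -0.1446, 0.1028]
ee_rot: [0.999, -0.038, 0.0, 0.0]
ft_force: [0.1, -0.2, 3.5]
opening: 0.083
finger_force: 45.0
```

Contact of 3.5 N falls where the first plate should be (0.1033). I rock clockwise under light pressure.

Request:
{"name": "carry_out", "arguments": {
  "travel": [
    [0,-0.003,0.002],
    [0,-0.003,0.003],
    [0,-0.003,0.003],
    [0,-0.003,0.003]
  ],
  "spin": [0.1,0.18,0.18,0.18],
  "fingers": [-1,-1,-1,-1]
}}

```text
t: 15.12
position: [0.5292, -0.1436, 0.1027]
ee_rot: [0.984, -0.178, 0.002, -0.0]
ft_force: [-0.4, 1.9, 5.3]
opening: 0.087
finger_force: 45.0
```

```bash
python3 go.py
```

```text
t 15.125 [ 0.5292 -0.1436  0.1027] psi -0.3587 q [ 0.03  0.33 -0.3   0.   -0.93  1.18] F [-0.4  1.9  5.3] M [0.25 0.24 0.04] op 0.08717719024793563 45.00008468516171
```

Request:
{"name": "carry_out", "arguments": {
  "travel": [
    [0,0,0],
    [0,0,0],
    [0,0,0.002],
    [0,0,0.002],
    [0,0,0.002]
  ],
  "spin": [-0.12,-0.24,-0.36,-0.36,-0.36],
  "fingers": [-1,-1,-1,-1,-1]
}}

```text
t: 15.75
position: [0.5279, -0.1434, 0.1005]
ee_rot: [0.995, 0.102, 0.0, -0.0]
ft_force: [1.2, 1.8, -0.0]
opening: 0.089
finger_force: 45.0
```

```bash
python3 go.py
```

```text
t 15.75 [ 0.5279 -0.1434  0.1005] psi 0.2035 q [ 0.03  0.33 -0.31 -0.   -0.93  1.74] F [ 1.2  1.8 -0. ] M [ 0.31 -0.03 -0.02] op 0.08920995749354493 44.99851711909287
```

The force fell to zero and z dropped, so plate 1 was passed counter-clockwise. On to plate 2.

Request:
{"name": "carry_out", "arguments": {
  "travel": [
    [0,0,0.005],
    [0,0,0.01],
    [0,0,0.014],
    [0,0,0.017],
    [0,0,0.019],
    [0,0,0.019]
  ],
  "spin": [0,0,0,0,0,0],
  "fingers": [-1,-1,-1,-1,-1,-1]
}}

```text
t: 16.5
position: [0.5278, -0.1435, 0.095]
ee_rot: [0.995, 0.103, 0.0, -0.0]
ft_force: [0.9, 1.8, 0.6]
opening: 0.088
finger_force: 45.0
```

```bash
python3 go.py
```

```text
t 16.5 [ 0.5278 -0.1435  0.095 ] psi 0.206 q [ 0.03  0.34 -0.31 -0.   -0.92  1.75] F [0.9 1.8 0.6] M [ 0.66  0.06 -0.05] op 0.08804283399153566 44.99854591791518
```

Request:
{"name": "carry_out", "arguments": {
  "travel": [
    [0,0,0.003],
    [0,0,0.006],
    [0,0,0.006]
  ],
  "spin": [0,0,0],
  "fingers": [-1,-1,-1]
}}

```text
t: 16.88
position: [0.5279, -0.1436, 0.0932]
ee_rot: [0.995, 0.103, 0.0, -0.0]
ft_force: [0.8, 3.1, 0.7]
opening: 0.087
finger_force: 45.0
```

```bash
python3 go.py
```

```text
t 16.875 [ 0.5279 -0.1436  0.0932] psi 0.206 q [ 0.03  0.34 -0.31 -0.   -0.92  1.75] F [0.8 3.1 0.7] M [ 0.72 -0.11 -0.01] op 0.0866851919103768 44.99836601607967
```

Already 2.8 mm below the second plate's top with almost no force, so both plates are passed. I turn back in line with the keyhole before the plug.

Request:
{"name": "carry_out", "arguments": {
  "travel": [
    [0,-0.002,0],
    [0,-0.002,0],
    [0,-0.002,0]
  ],
  "spin": [0.1,0.179,0.179],
  "fingers": [-1,-1,-1]
}}

```text
t: 17.25
position: [0.5278, -0.1427, 0.0931]
ee_rot: [0.999, -0.037, 0.0, -0.0]
ft_force: [0.8, 4.0, -0.3]
opening: 0.088
finger_force: 45.0
```

Request:
{"name": "carry_out", "arguments": {
  "travel": [
    [0,0,0.004],
    [0,0,0.008],
    [0,0,0.012],
    [0,0,0.012]
  ],
  "spin": [0,0,0,0],
  "fingers": [-1,-1,-1,-1]
}}

```text
t: 17.75
position: [0.5272, -0.1428, 0.0894]
ee_rot: [0.999, -0.037, -0.0, -0.0]
ft_force: [-1.3, 5.2, 2.4]
opening: 0.086
finger_force: 45.0
```

```bash
python3 go.py
```

```text
t 17.75 [ 0.5272 -0.1428  0.0894] psi -0.0746 q [ 0.03  0.34 -0.32 -0.   -0.91  1.46] F [-1.3  5.2  2.4] M [1.62 0.31 0.04] op 0.08572070932598456 44.998611671435356
```

The sideways force says the slot lies a little towards +y, so I ease that way.

Request:
{"name": "carry_out", "arguments": {
  "travel": [
    [0,-0.003,0],
    [0,-0.005,0],
    [0,-0.005,0]
  ],
  "spin": [0,0,0],
  "fingers": [-1,-1,-1]
}}

```text
t: 18.12
position: [0.5273, -0.1423, 0.0895]
ee_rot: [0.999, -0.038, -0.001, 0.0]
ft_force: [-1.2, -0.1, -0.0]
opening: 0.086
finger_force: 45.0
```

Request:
{"name": "carry_out", "arguments": {
  "travel": [
    [0,0,0.003],
    [0,0,0.006],
    [0,0,0.009],
    [0,0,0.009]
  ],
  "spin": [0,0,0,0],
  "fingers": [-1,-1,-1,-1]
}}

```text
t: 18.62
position: [0.5282, -0.1419, 0.0871]
ee_rot: [0.999, -0.037, 0.0, 0.0]
ft_force: [1.1, -3.3, 1.6]
opening: 0.086
finger_force: 45.0
```

```bash
python3 go.py
```

```text
t 18.625 [ 0.5282 -0.1419  0.0871] psi -0.075 q [ 0.03  0.35 -0.32  0.   -0.9   1.46] F [ 1.1 -3.3  1.6] M [-1.02  0.07  0.01] op 0.08629893694325348 44.99960660934448
```

Request:
{"name": "carry_out", "arguments": {
  "travel": [
    [0,0.002,0.003],
    [0,0.002,0.006],
    [0,0.002,0.009],
    [0,0.002,0.012],
    [0,0.002,0.012]
  ],
  "spin": [0,0,0,0,0],
  "fingers": [-1,-1,-1,-1,-1]
}}

```text
t: 19.25
position: [0.5278, -0.1421, 0.0832]
ee_rot: [0.999, -0.038, 0.0, -0.0]
ft_force: [1.0, -1.7, 0.1]
opening: 0.087
finger_force: 45.0
```

Request:
{"name": "carry_out", "arguments": {
  "travel": [
    [0,0,0.003],
    [0,0,0.003],
    [0,0,0.003]
  ],
  "spin": [0,0,0],
  "fingers": [-1,-1,-1]
}}

```text
t: 19.62
position: [0.5278, -0.1421, 0.0829]
ee_rot: [0.999, -0.037, 0.0, 0.0]
ft_force: [0.0, -0.0, 5.0]
opening: 0.091
finger_force: 45.0
```

```bash
python3 go.py
```

```text
t 19.625 [ 0.5278 -0.1421  0.0829] psi -0.0749 q [ 0.03  0.35 -0.33  0.   -0.89  1.46] F [ 0. -0.  5.] M [-0.22  0.33 -0.02] op 0.09088627768901954 45.000097670126706
```

z = 0.0829 with 5 N sits exactly 20 mm below the first plate contact, so the collar is on the face. I grip harder and turn clockwise.

Request:
{"name": "carry_out", "arguments": {
  "travel": [
    [0,0,0.001],
    [0,0,0.001],
    [0,0,0.001],
    [0,0,0.001],
    [0,0,0.001],
    [0,0,0.001],
    [0,0,0.001],
    [0,0,0.001]
  ],
  "spin": [0,0,0.08,0.16,0.24,0.32,0.4,0.4],
  "fingers": [-1,-1,-1,-1,-1,-1,-1,-1],
  "squeeze": 60
}}

```text
t: 20.62
position: [0.5277, -0.1422, 0.0829]
ee_rot: [0.939, -0.344, 0.0, 0.0]
ft_force: [-0.1, -0.6, 7.3]
opening: 0.088
finger_force: 60.0
```

```bash
python3 go.py
```

```text
t 20.625 [ 0.5277 -0.1422  0.0829] psi -0.7032 q [ 0.03  0.35 -0.33  0.   -0.89  0.83] F [-0.1 -0.6  7.3] M [-0.18  0.61  0.16] op 0.08753154719327504 60.001974762417376
```

Request:
{"name": "carry_out", "arguments": {
  "travel": [
    [0,0,0],
    [0,0,0],
    [0,0,0],
    [0,0,0],
    [0,0,0],
    [0,0,0],
    [0,0,0],
    [0,0,0]
  ],
  "spin": [0.1,0.2,0.3,0.4,0.5,0.6,0.6,0.6],
  "fingers": [-1,-1,-1,-1,-1,-1,-1,-1]
}}

```text
t: 21.62
position: [0.5274, -0.1422, 0.0828]
ee_rot: [-0.68, 0.733, 0.0, -0.0]
ft_force: [-1.9, -0.2, 7.3]
opening: 0.087
finger_force: 60.0
```

```bash
python3 go.py; python3 - <<'E'
from h import *
from bench import camera
S0=pickle.load(open('pics/scene0.pkl','rb'));s=camera('scene')
def pr(X):
    c=s['R']@X+s['t'];return np.array([s['fx']*c[0]/c[2]+s['cx'],s['fy']*c[1]/c[2]+s['cy']])
tx=np.array([np.cos(-.075),np.sin(-.075),0]);K=np.array([.5278,-.1427,.107])
# brightness profile along the bolt line, before and after
for d in np.arange(.02,.06,.002):
    u=np.round(pr(K+tx*d)).astype(int);print(int(d*1000),u,S0['color'][u[1],u[0]],s['color'][u[1],u[0]])
for q in blobs(s,*BLUE,mina=5):print(cv2.contourArea(q),q.mean(0),q.min(0),q.max(0))
for q in blobs(s,*ORG,mina=5):print('org',q.mean(0))
E
```

```text
t 21.625 [ 0.5274 -0.1422  0.0828] psi -1.6448 q [ 0.03  0.35 -0.33  0.   -0.89 -0.11] F [-1.9 -0.2  7.3] M [0.11 0.71 0.21] op 0.08744143578986942 60.00167059712112
20 [289 156] [ 45  69 129] [127 130 127]
22 [288 156] [ 85 102 138] [117 124 121]
23 [288 157] [118 123 130] [119 124 118]
25 [287 157] [126 130 124] [125 131 128]
27 [286 157] [118 124 121] [122 127 126]
29 [285 157] [115 121 120] [119 126 121]
31 [285 158] [116 121 121] [124 131 127]
33 [284 158] [118 125 123] [124 130 125]
35 [283 158] [119 123 121] [118 124 122]
37 [282 158] [113 121 116] [121 128 126]
39 [282 159] [118 123 123] [121 127 124]
41 [281 159] [118 124 120] [118 122 123]
43 [280 159] [103 108 104] [119 120 117]
45 [279 159] [105 107 106] [146 150 147]
47 [279 160] [114 118 114] [165 168 165]
49 [278 160] [116 120 118] [164 165 162]
51 [277 160] [147 151 144] [157 161 157]
53 [276 160] [153 156 154] [160 162 158]
55 [275 161] [155 157 151] [158 163 158]
57 [275 161] [155 157 151] [158 163 158]
41.0 [299.9524  157.33333] [291. 151.] [308. 162.]
7.0 [297.8 144.5] [297. 142.] [299. 147.]
org [386.23404 285.     ]
```

The bolt end drew back, with the image changing over 43–50 mm from the keyhole, and the moment matches the spring. I add a little more turn for margin and check the moment.

Request:
{"name": "carry_out", "arguments": {
  "travel": [
    [0,0,0],
    [0,0,0],
    [0,0,0],
    [0,0,0]
  ],
  "spin": [0.03,0.05,0.05,0.05],
  "fingers": [-1,-1,-1,-1]
}}

```text
t: 22.18
position: [0.5274, -0.1421, 0.0829]
ee_rot: [-0.651, 0.759, 0.0, -0.0]
ft_force: [-1.7, 0.4, 7.3]
opening: 0.087
finger_force: 60.0
```

```bash
python3 go.py; python3 - <<'E'
from bench import camera
from go import pose
import numpy as np
M=[]
for i in range(8): camera('top');s=pose();M.append([s[0]['moment'][2],s[2],s[1][2],s[0]['ft_force'][2]])
print(np.mean(M,0),np.std(M,0))
E
```

```text
t 22.175 [ 0.5274 -0.1421  0.0829] psi -1.723 q [ 0.03  0.35 -0.33  0.   -0.89 -0.19] F [-1.7  0.4  7.3] M [0.12 0.71 0.34] op 0.08668530429291214 60.001837061718106
[ 0.31468656 -1.72298217  0.08284331  7.72979616] [3.17015332e-02 3.33617154e-05 1.28117084e-05 3.30153163e-01]
```

The moment rose above the spring's 0.25 N m, so the plug is at its stop, and the pose is steady under 60 N grip. Handing in.

```bash
python3 -c "
from bench import r
print(r.hand_in())"
```

```text
the job is handed in; nothing more can be done
None
```

The blue key is home in the lock and turned clockwise to the plug's stop, still held with a 60 N grip; I handed the job in at about 22.6 s of the 58 s, and no verdict came back.

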